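# Load the condiment tray at the food stall: tall bottle behind, squat jar in front

## Robot

A 6-joint arm with a two-finger parallel gripper is mounted at the origin on the work surface. World frame = base frame: x ahead of the robot, y to its left, z up, the work surface at z = 0. Lengths are in mm, angles in rad, forces in N, time in s.
With the tool pointing down it reaches from about 350 to 775 mm from the base axis. Payload 7.3 kg.
Tool frame: the origin (TCP) lies midway between the tips of the shut fingers; the grasp point (between the pads) lies 19 mm behind it; z points along the fingers, y is the line along which they close (so a half turn about z gives the same grasp; the last joint's range is limited). The gripper opens to 92 mm and grips with 3 to 60 N. Pads are 19 mm wide; open, the fingers measure 130 mm over their backs; the gripper's body (75 mm by 190 mm) begins 47 mm behind the grasp point.
Start: joints at [-1.262, 0.342, 1.524, -0, 1.275, -0.146], TCP at [230.647, -471.642, 226.741] pointing down, gripper open.
Joint ranges: [-2.53, 2.53], [-0.77, 2.02], [0.04, 2.7], [-1, 4.14], [0.28, 2.66], [-3.11, 3.11]. Speed limits (rad/s): [2.57, 2.57, 3.14, 3.14, 3.14, 3.14].

## Interface

Orientations are given as [roll, pitch, yaw] about the fixed x, y, z axes, in that order (R = Rz(yaw) Ry(pitch) Rx(roll)).
In Python, from plant import bot gives the robot as it stands.
- The arm moves only by the tool jog_arm, never from a script. Its arguments are lists of equal length, an entry for each row: "dp": the shift along the tool's x, y, z in m, a list of three; "twist": the turn about the tool's z in degrees. A call has 1 to 10 rows; each row shifts and turns the commanded pose from where the row before left it, along the tool's axes as they then stand; what a row does not reach is not made up. A row lasts 1/8 s, in which the tool goes at most 62.5 mm and 10.7 degrees, less where a joint would pass 70% of its speed; a pose out of reach is approached as far as the arm can. A call is refused whole if a number of a shift passes 0.0625 or a number of a turn 10.7, either way. A call with a gripper value outside its range is refused whole. "jaw" is the finger opening in m, from 0 to 0.0918, set as the call begins (left out, the last holds). The fingers move at their own pace and stop on an object; the grip force is fixed at half the most. Time passes only in rows, so rows that do not move let the fingers close. It gives the time, the measured TCP pose, the force, the opening and the grip force at its end, in the units of the state.
- bot.get_obs(): the state, without advancing time (a new reading comes with each control period).
- bot.capture(name): name is "scene" or "top"; returns the picture (420x560x3 uint8, blue, green, red); there is no depth.
- bot.camera_params(name): a dict with "fx", "fy", "cx", "cy" (pixels), "k1" (the pictures are not rectified: a ray, as slopes to the right and down, at radius r is drawn at 1 + k1 r^2 times it, then the intrinsics apply), "R" (3x3) and "t" (3): a world point X has camera coordinates R X + t. Camera axes: x right, y down, z forward; pixel columns grow to the right and rows downward; lengths in mm; the calibration is good to about 2 mm. A picture is of the moment at which its call begins. camera_params takes no time and is no camera call.
- bot.close_job(): hands the job in; it is judged then, once.
Trained networks look in the newest picture that a camera, given by its name, has taken for a name from the list of things; names that differ only in an ending like _2 or _b are one class to them, and where a whole thing is asked for, a point or a joint stands for the part that bears it (a point fixed in the world has none). Each returns a list of dicts, best first, with "confidence" (0 to 1); they miss things now and then, are a little off and sometimes report something else, mostly with a low value. They report only what shows in the picture. A call takes as long as a camera call.
- bot.find_in(camera, label): "bbox" ([centre column, centre row, width, height] in pixels, round what is visible of it).
- bot.masks_of(camera, label): "pixels" (420x560 bool, what is visible of it) and "bbox" ([centre column, centre row, width, height] in pixels, round what is visible of it).
The state is a dict: "time": time; "joint_positions": joint angles; "dq": joint speeds; "tau": joint torques, N m; "tool_pos": TCP position; "tcp_rot": TCP orientation; "contact_force": force on the tool from outside, world axes, zero at the start; "moment": the same for the moment, N m; "grip_width": finger opening in mm; "finger_force": force on a finger pad.
Only numpy, scipy, OpenCV 4.12 (cv2) and the standard library are available. Lean on these libraries where they do the work, as an engineer would, in place of code of your own. Each camera call takes 0.05 s, during which the arm holds its last target. There are 200 camera calls.

## Task

Set up the grey condiment tray: first stand the tallest amber sauce bottle in the tray's back big compartment (the one farther from the robot), then stand the squat lidded amber jar in the front big compartment, so that you never have to reach across the jar. Keep both upright, set them down gently without dropping them, and let go of them.

Things in the scene. Friction and masses are not known exactly. Their poses are not given: they have to be found in the camera images.
- tall_bottle: Tallest amber glass sauce bottle: 175 mm high, straight round body 54 mm in diameter up to 144 mm, white cap 40 mm in diameter from 150 mm up, paper band; about 0.35 kg. Stands on the counter left or right of the tray. Origin: centre of its underside; z up. Not the similar smaller bottle (125 mm high) that stands farther off.
- squat_jar: Squat amber glass jar with a white lid as wide as the jar; straight round, 80 mm high, 60 mm in diameter, paper band; about 0.25 kg. Stands on the counter on the other side of the tray from the tall bottle. Origin: centre of its underside; z up.
- back_bay (a point): Centre of the floor of the back big compartment (farther from the robot) of the grey plastic condiment tray, which is fixed and turned up to 0.3 rad. Open above, 105 mm (x) by 120 mm (y) inside; floor 5 mm and wall tops 35 mm above the counter, walls 5 mm thick. x points to the tray's back, y to its left. Along its right side (-y) runs an unused 70 mm slot of spoons, below the rim.
- front_bay (a point): Centre of the floor of the front big compartment (nearer the robot) of the same tray; same size, axes and wall height; 110 mm from the back compartment's centre along the tray's x, with one 5 mm wall between them.

How it is judged:
By the outcome, as a careful person would: the job done as asked, in the order asked, and still so for the second after the job is handed in, with the robot touching nothing.
It also fails if it takes over 61 s, if anything falls off the work surface, if the arm or the gripper's body presses on something with over 40 N, if the wrist force passes 120 N, or if a joint passes its speed limit or range.

## Working session

There is one attempt and no reset: what is moved stays moved. The work goes in short steps, Python scripts to look and compute and a tool call to move; the robot and the scene stay as the last step left them, time stands still between calls to the robot, and variables do not carry over. Pictures are saved under pics/ and viewed, at most 10 in all, crops included, and the job is handed in when it is done.

Besides the shell and the picture viewer there is one more tool, called after ">>>" as a command line: name --pt "numbers of a row" for each row, then --argument value for the rest. jog_arm: Moves the arm, as the interface text tells. Its arguments: {"type":"object","properties":{"dp":{"type":"array"},"twist":{"type":"array"},"jaw":{"type":"number"}},"required":["dp","twist"]}

```bash
mkdir -p pics; ls; cat > h.py <<'E'
import numpy as np, cv2
from plant import bot
def cam(n):
    p=bot.camera_params(n); return p,np.array(p["R"],float),np.array(p["t"],float).ravel()
def ray(n,u,v):
    p,R,t=cam(n); d=np.array([(u-p["cx"])/p["fx"],(v-p["cy"])/p["fy"]]); s=d.copy()
    for _ in range(20): s=d/(1+p["k1"]*(s@s))
    return -R.T@t, R.T@np.array([s[0],s[1],1.])
def onz(n,u,v,z):
    o,d=ray(n,u,v); return o+d*(z-o[2])/d[2]
def proj(n,X):
    p,R,t=cam(n); c=np.atleast_2d(X)@R.T+t; s=c[:,:2]/c[:,2:]; s=s*(1+p["k1"]*(s**2).sum(1,keepdims=True))
    return s*[p["fx"],p["fy"]]+[p["cx"],p["cy"]]
E
python3 - <<'E'
from h import *
for n in("scene","top"):
    im=bot.capture(n); cv2.imwrite(f"pics/{n}0.png",im)
    p,R,t=cam(n); print(n,-R.T@t,R[2])
    for l in("tall_bottle","squat_jar","back_bay","front_bay"):
        try:
            for d in bot.masks_of(n,l)[:3]: print(l,round(d["confidence"],2),np.round(d["bbox"]),d["pixels"].sum())
        except Exception as e: print(l,e)
o=bot.get_obs(); print(o["time"],o["tool_pos"],o["tcp_rot"],o["grip_width"])
E
```

```text
pics
scene [1105.5204733   191.4765322   711.01905195] [-0.63149051 -0.23024775 -0.74040915]
tall_bottle 0.67 [166. 137.  33.  75.] 1750
squat_jar 0.75 [434. 238.  45.  51.] 1496
back_bay 0.92 [263. 229. 129. 117.] 10213
front_bay 0.87 [260. 229. 132. 116.] 10248
top [409.12987029 -12.91144719 904.90916684] [ 0.15778547  0.01916502 -0.98728742]
tall_bottle 0.74 [446. 246.  57.  34.] 1467
squat_jar 0.56 [141. 240.  40.  36.] 1086
back_bay 0.61 [302. 210. 114. 122.] 11636
front_bay 0.89 [301. 210. 110. 118.] 11603
0.5 [ 230.63828742 -471.60516719  226.70243908] [-3.14156421e+00  4.65950721e-05  4.54863362e-01] 91.83637344180813
```

View pics/scene0.png

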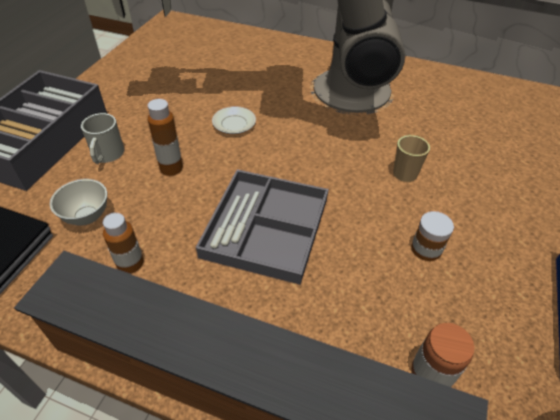

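View pics/top0.png

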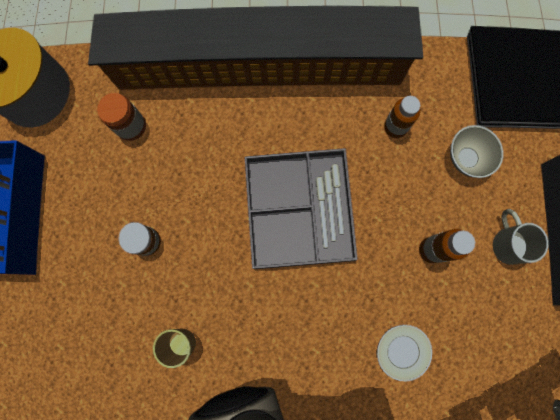

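The scene view shows the tall bottle at (166,137), the jar at (434,238) and the tray around (265,225). In the top view the bottle's cap is at (461,243), the jar's lid at (134,238), and the tray's corners run from (247,157) to (354,261). The networks agree with this. Next I fit the models to the masks.

```bash
cat >> h.py <<'E'
from scipy.optimize import minimize
A=np.linspace(0,2*np.pi,40)
def ring(x,y,r,z): return np.c_[x+r*np.cos(A),y+r*np.sin(A),0*A+z]
def mdl(k,q):
    x,y=q[:2]
    if k=="tall_bottle": return [np.r_[ring(x,y,27,0),ring(x,y,27,144)],np.r_[ring(x,y,27,144),ring(x,y,20,150),ring(x,y,20,175)]]
    if k=="squat_jar": return [np.r_[ring(x,y,30,0),ring(x,y,30,80)]]
    c,s=np.cos(q[2]/100),np.sin(q[2]/100)
    return [np.array([[x+c*a-s*b,y+s*a+c*b,z] for a in(-112.5,112.5) for b in(-102.5,102.5) for z in(0,35)])]
def fit(k,masks,q0):
    def cost(q):
        e=0
        for n,m in masks.items():
            im=np.zeros((1260,1680),np.uint8)
            for P in mdl(k,q): cv2.fillConvexPoly(im,cv2.convexHull((proj(n,P)*3+1).astype(np.float32)).round().astype(np.int32),1)
            e+=(im!=cv2.resize(m.astype(np.uint8),(1680,1260),interpolation=0)).sum()/9
        return e
    r=minimize(cost,q0,method="Nelder-Mead",options=dict(initial_simplex=np.vstack([q0]+[np.array(q0)+12*e for e in np.eye(len(q0))]),xatol=.2))
    return r.x,r.fun
E
python3 - <<'E'
from h import *
init={"tall_bottle":onz("top",461,243,175)[:2],"squat_jar":onz("top",134,238,80)[:2],"front_bay":np.r_[onz("top",300,209,35)[:2],5]}
for n in("scene","top"): bot.capture(n)
for k,q in init.items():
    ms={n:bot.masks_of(n,k)[0]["pixels"] for n in("scene","top")}
    for sub in(ms,{"scene":ms["scene"]},{"top":ms["top"]}):
        x,f=fit(k,sub,q); print(k,list(sub),np.round(x,1),f)
        if k=="front_bay":
            c,s=np.cos(x[2]/100),np.sin(x[2]/100)
            for a in(55,-55): print("   bay",x[:2]+[c*a-s*37.5,s*a+c*37.5])
for c in [(95,60),(105,88),(420,55),(405,82)]: print(c,onz("top",*c,0)[:2],onz("top",*c,300)[:2])
for c in [(62,262),(20,305),(480,402)]: print(c,onz("scene",*c,0)[:2],onz("scene",*c,300)[:2])
E
```

```text
tall_bottle ['scene', 'top'] [ 468.4 -302.7] 170.11111111111111
tall_bottle ['scene'] [ 469.6 -302. ] 98.66666666666667
tall_bottle ['top'] [ 468.1 -302.5] 62.55555555555556Traceback (most recent call last):
  File "<stdin>", line 5, in <module>
IndexError: list index out of range
```

```bash
python3 - <<'E'
from h import *
init={"squat_jar":onz("top",134,238,80)[:2],"front_bay":np.r_[onz("top",300,209,35)[:2],5]}
def get(n,k):
    for i in range(4):
        for kk in ([k] if k!="front_bay" else [k,"back_bay"]):
            r=bot.masks_of(n,kk)
            if r: return r[0]["pixels"]
        bot.capture(n)
for k,q in init.items():
    ms={n:get(n,k) for n in("scene","top")}
    for sub in(ms,{"scene":ms["scene"]},{"top":ms["top"]}):
        x,f=fit(k,sub,q); print(k,list(sub),np.round(x,1),f)
        if k=="front_bay":
            c,s=np.cos(x[2]/100),np.sin(x[2]/100)
            for a in(55,-55): print("   bay",x[:2]+[c*a-s*37.5,s*a+c*37.5])
for a,b in [((418,52),(62,262)),((95,58),(485,402))]:
    o,d=ray("top",*a);p,e=ray("scene",*b)
    s,_,_,_=np.linalg.lstsq(np.c_[d,-e],p-o,rcond=None); print("shelf",o+s[0]*d,p+s[1]*e)
print(bot.get_obs()["time"])
E
```

```text
squat_jar ['scene', 'top'] [491.3 280.3] 186.77777777777777
squat_jar ['scene'] [492.6 280.1] 81.11111111111111
squat_jar ['top'] [490.6 281.4] 99.11111111111111
front_bay ['scene', 'top'] [553.7 -34.7   7.6] 613.1111111111111
   bay [605.70308443   6.87782208]
   bay [496.01861835  -1.44791505]
front_bay ['scene'] [555.3 -35.6   7.2] 260.3333333333333
   bay [607.45154352   5.79590276]
   bay [497.73589757  -2.10833862]
front_bay ['top'] [552.7 -34.    7.9] 195.44444444444446
   bay [604.58819638   7.74686378]
   bay [494.92844182  -0.89826367]
shelf [ 835.28175006 -262.72859892  127.34985597] [ 835.73679021 -263.72977643  127.92090892]
shelf [829.51791133 356.33828054 140.61349533] [827.92211043 365.7917621  144.30295739]
1.1
```

>>> jog_arm --pt "0.03 -0.001 0" --pt "0.045 -0.002 0" --pt "0.045 -0.003 0" --pt "0.045 -0.003 0" --pt "0.045 -0.002 0" --pt "0.036 -0.002 0" --pt "0.025 0 0" --pt "0 0 0" --pt "0 0 0" --twist '[0,0,0,0,0,0,0,0,0]' --jaw 0.0918

```text
time: 2.22
tool_pos: [467.8, -341.2, 226.6]
tcp_rot: [-3.141, 0.001, 0.455]
contact_force: [-0.9, -1.1, -0.2]
grip_width: 91.5
finger_force: 0.0
```

>>> jog_arm --pt "0.006 -0.012 0" --pt "0.006 -0.012 0" --pt "0.006 -0.011 0" --pt "0 0 0" --pt "0 0 0" --pt "0 0 0" --pt "0 0 0" --pt "0 0 0" --twist '[0,0,0,7,7,7.7,0,0]'

```text
time: 3.22
tool_pos: [469.2, -301.2, 226.8]
tcp_rot: [3.141, -0.0, 0.079]
contact_force: [-0.5, 1.0, 1.0]
grip_width: 91.6
finger_force: 0.0
```

```bash
python3 - <<'E'
from h import *
im=bot.capture("scene"); cv2.imwrite("pics/s1.png",cv2.resize(im[40:240,60:300],None,fx=2.5,fy=2.5))
o=bot.get_obs(); print(o["tool_pos"],o["tcp_rot"],o["joint_positions"])
E
```

```text
[ 469.1849173  -301.30821234  226.79297583] [ 3.14147253e+00 -5.01179896e-05  7.83358683e-02] [-7.08287807e-01  4.01833427e-01  1.43285449e+00 -5.11254633e-05
  1.30678429e+00  7.84185993e-01]
```

View pics/s1.png

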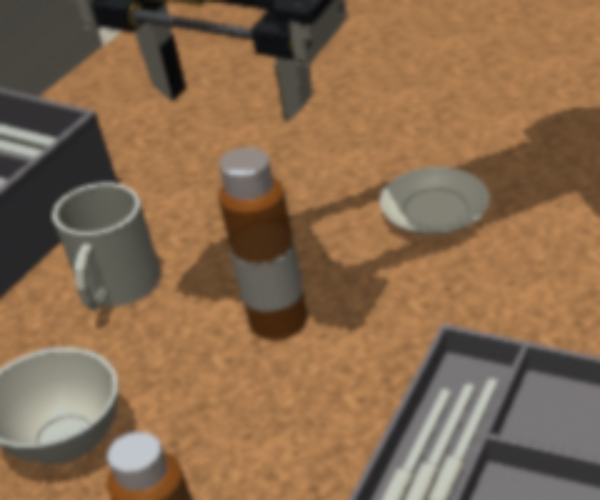

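The crop shows the open fingers over the bottle's cap, which is at about (245,165) in the crop. I'll descend.

>>> jog_arm --pt "-0.001 0.001 0.02" --pt "0 0 0.025" --pt "0 0 0.02" --pt "0 0 0.015" --pt "0 0 0.012" --pt "0 0 0.01" --pt "0 0 0.008" --pt "0 0 0" --twist '[0,0,0,0,0,0,0,0]'

```text
time: 4.28
tool_pos: [468.1, -302.5, 116.3]
tcp_rot: [-3.141, 0.001, 0.076]
contact_force: [-0.3, -0.3, 0.3]
grip_width: 91.6
finger_force: 0.0
```

>>> jog_arm --pt "0 0 0.001" --pt "0 0 0" --pt "0 0 0" --pt "0 0 0" --pt "0 0 0" --pt "0 0 0" --twist '[0,0,0,0,0,0]' --jaw 0.04

```text
time: 5.03
tool_pos: [468.4, -302.9, 115.9]
tcp_rot: [3.141, -0.0, 0.076]
contact_force: [-0.1, -2.1, 0.5]
grip_width: 53.1
finger_force: 30.0
```

>>> jog_arm --pt "0 0 -0.005" --pt "0 0 -0.01" --pt "0 0 -0.015" --pt "0 0 -0.018" --pt "0 0 -0.015" --pt "0 0 -0.008" --pt "0 0 -0.004" --pt "0 0 0" --twist '[0,0,0,0,0,0,0,0]'

```text
time: 6.02
tool_pos: [468.2, -302.6, 190.6]
tcp_rot: [-3.141, 0.0, 0.076]
contact_force: [-0.3, 0.4, -5.3]
grip_width: 53.1
finger_force: 30.0
```

>>> jog_arm --pt "0.0066 -0.012 0" --pt "0.013 -0.024 0" --pt "0.02 -0.036 0" --pt "0.023 -0.042 0" --pt "0.023 -0.042 0" --pt "0.023 -0.042 0" --pt "0.02 -0.036 0" --pt "0.0165 -0.03 0" --pt "0.013 -0.024 0" --pt "0.007 -0.011 0" --twist '[0,0,0,0,0,0,0,0,0,0]'

```text
time: 7.28
tool_pos: [610.1, 10.3, 190.0]
tcp_rot: [-3.141, 0.001, 0.078]
contact_force: [-0.5, 0.2, -3.9]
grip_width: 53.0
finger_force: 30.0
```

>>> jog_arm --pt "0 0 0" --pt "0 0 0" --pt "0 0 0" --twist '[0,0,0]'

```text
time: 7.65
tool_pos: [609.9, 7.0, 190.8]
tcp_rot: [3.141, 0.0, 0.075]
contact_force: [-0.2, 0.2, -4.6]
grip_width: 53.3
finger_force: 30.0
```

```bash
python3 - <<'E'
from h import *
im=bot.capture("scene"); cv2.imwrite("pics/s2.png",cv2.resize(im[80:290,140:420],None,fx=2.5,fy=2.5))
o=bot.get_obs(); print(o["time"],o["tool_pos"],o["tcp_rot"],o["grip_width"],o["contact_force"])
E
```

```text
7.7 [609.9716123    7.11377423 190.83598948] [ 3.14138765e+00 -3.38762815e-05  7.47403490e-02] 53.169847863610016 [-0.2191374   0.19288555 -3.19203253]
```

View pics/s2.png

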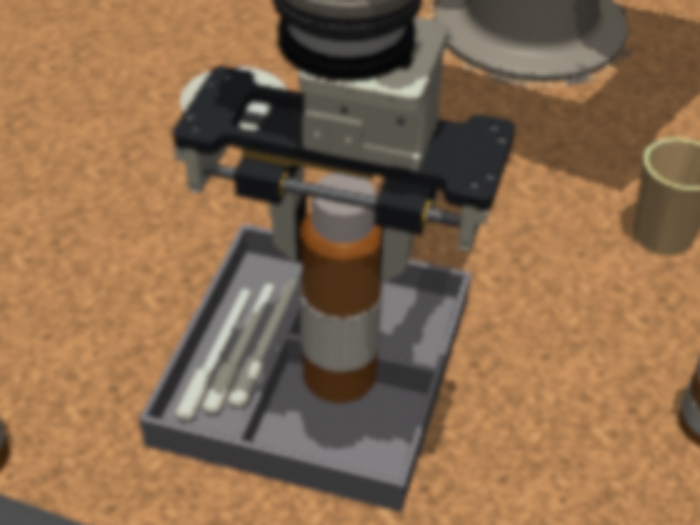

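The bottle hangs upright over the back bay, with its base near (340,385) in the crop. I'll lower it.

>>> jog_arm --pt "0 0 0.008" --pt "0 0 0.013" --pt "0 0 0.014" --pt "0 0 0.012" --pt "0 0 0.008" --pt "0 0 0.005" --pt "0 0 0.003" --pt "0 0 0.002" --pt "0 0 0.001" --pt "0 0 0" --twist '[0,0,0,0,0,0,0,0,0,0]'

```text
time: 8.95
tool_pos: [610.3, 8.0, 124.9]
tcp_rot: [3.141, -0.0, 0.076]
contact_force: [0.2, -0.6, -3.9]
grip_width: 53.0
finger_force: 30.0
```

>>> jog_arm --pt "0 0 0.001" --pt "0 0 0.001" --pt "0 0 0.001" --pt "0 0 0" --pt "0 0 0" --twist '[0,0,0,0,0]'

```text
time: 9.57
tool_pos: [610.2, 8.0, 121.7]
tcp_rot: [3.142, -0.0, 0.076]
contact_force: [-0.4, 0.7, -3.9]
grip_width: 53.3
finger_force: 30.0
```

>>> jog_arm --pt "0 0 0.0005" --pt "0 0 0.0005" --pt "0 0 0.0005" --pt "0 0 0" --pt "0 0 0" --twist '[0,0,0,0,0]'

```text
time: 10.2
tool_pos: [610.5, 8.0, 120.9]
tcp_rot: [3.141, -0.001, 0.076]
contact_force: [-1.1, -0.6, 3.8]
grip_width: 53.1
finger_force: 30.0
```

>>> jog_arm --pt "0 0 0" --pt "0 0 0" --pt "0 0 0" --pt "0 0 0" --pt "0 0 0" --pt "0 0 0" --twist '[0,0,0,0,0,0]' --jaw 0.0918

```text
time: 10.95
tool_pos: [610.2, 8.0, 120.2]
tcp_rot: [3.141, -0.0, 0.076]
contact_force: [-0.3, -0.1, -1.5]
grip_width: 91.8
finger_force: 0.0
```

>>> jog_arm --pt "0 0 -0.004" --pt "0 0 -0.01" --pt "0 0 -0.02" --pt "0 0 -0.025" --pt "0 0 -0.025" --pt "0 0 -0.015" --pt "0 0 -0.006" --pt "0 0 0" --twist '[0,0,0,0,0,0,0,0]'

```text
time: 11.95
tool_pos: [610.1, 8.0, 225.1]
tcp_rot: [3.142, 0.0, 0.076]
contact_force: [-0.7, 0.2, 0.3]
grip_width: 91.7
finger_force: 0.0
```

>>> jog_arm --pt "-0.004 -0.012 0" --pt "-0.008 -0.022 0" --pt "-0.012 -0.034 0" --pt "-0.014 -0.04 0" --pt "-0.014 -0.04 0" --pt "-0.013 -0.0385 0" --pt "-0.012 -0.034 0" --pt "-0.01 -0.028 0" --pt "-0.007 -0.02 0" --pt "-0.004 -0.012 0" --twist '[0,0,0,0,0,0,0,0,0,0]'

```text
time: 13.2
tool_pos: [489.4, 282.1, 225.0]
tcp_rot: [3.142, 0.001, 0.078]
contact_force: [-0.1, 0.2, -0.4]
grip_width: 92.1
finger_force: 0.0
```

>>> jog_arm --pt "0 0 0.02" --pt "0 0 0.03" --pt "0 0 0.03" --pt "0 0 0.02" --pt "0 0 0.01" --pt "0 0 0" --pt "0 0 0" --twist '[0,0,0,0,0,0,0]'

```text
time: 14.08
tool_pos: [491.6, 280.6, 116.1]
tcp_rot: [-3.141, -0.002, 0.076]
contact_force: [0.1, 0.4, 0.1]
grip_width: 91.4
finger_force: 0.0
```

```bash
python3 - <<'E'
from h import *
im=bot.capture("scene"); cv2.imwrite("pics/s3.png",cv2.resize(im[80:300,180:500],None,fx=2.4,fy=2.4))
o=bot.get_obs(); print(o["time"],o["tool_pos"],o["tcp_rot"],o["joint_positions"])
for n in("scene","top"):
    if n=="top": bot.capture(n)
    for d in bot.masks_of(n,"tall_bottle")[:1]: print(n,d["confidence"],fit("tall_bottle",{n:d["pixels"]},[610,8]))
E
```

```text
14.125 [491.65320296 280.53475414 116.17216322] [-3.14115463e+00 -1.77278534e-03  7.60801568e-02] [ 3.83203027e-01  5.22711287e-01  1.56249659e+00 -1.36156642e-04
  1.05456252e+00  1.87798591e+00]
scene 0.86 (array([608.65843201,   6.21646118]), np.float64(72.55555555555556))
top 0.91 (array([610.62027916,   8.1836378 ]), np.float64(54.888888888888886))
```

View pics/s3.png

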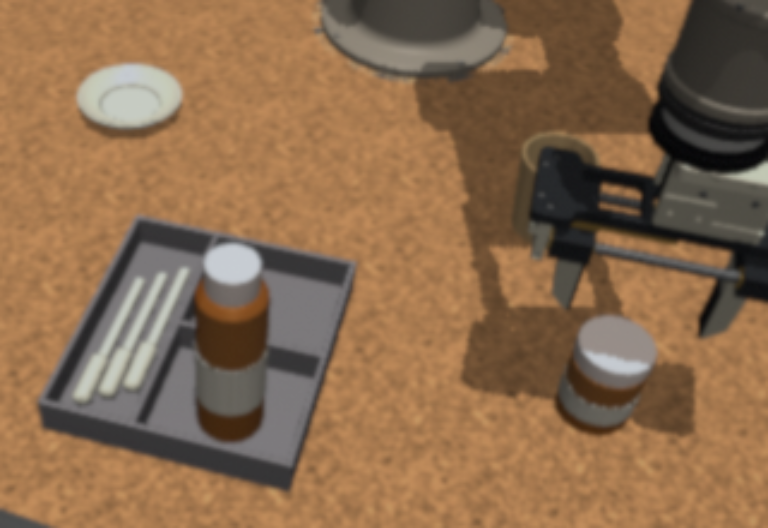

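The bottle stands upright in the back bay (fit ≈ 610, 7), and the open fingers straddle the jar, whose lid is at about (613,345) in the crop. I'll descend and grip.

>>> jog_arm --pt "0 0 0.015" --pt "0 0 0.02" --pt "0 0 0.018" --pt "0 0 0.012" --pt "0 0 0.008" --pt "0 0 0.004" --pt "0 0 0" --twist '[0,0,0,0,0,0,0]'

```text
time: 15.15
tool_pos: [491.2, 280.3, 38.2]
tcp_rot: [3.142, -0.0, 0.076]
contact_force: [0.3, 0.2, 0.2]
grip_width: 91.8
finger_force: 0.0
```

>>> jog_arm --pt "0 0 0" --pt "0 0 0" --pt "0 0 0" --pt "0 0 0" --pt "0 0 0" --twist '[0,0,0,0,0]' --jaw 0.045

```text
time: 15.78
tool_pos: [491.2, 280.0, 38.4]
tcp_rot: [3.141, -0.0, 0.076]
contact_force: [-0.5, -2.3, 1.3]
grip_width: 59.9
finger_force: 30.0
```

>>> jog_arm --pt "0 0 -0.005" --pt "0 0 -0.01" --pt "0 0 -0.015" --pt "0 0 -0.018" --pt "0 0 -0.015" --pt "0 0 -0.008" --pt "0 0 -0.004" --pt "0 0 0" --twist '[0,0,0,0,0,0,0,0]'

```text
time: 16.77
tool_pos: [491.0, 280.2, 113.1]
tcp_rot: [3.141, 0.0, 0.076]
contact_force: [0.3, -0.5, -1.9]
grip_width: 59.4
finger_force: 30.0
```

>>> jog_arm --pt "-0.001 0.012 0" --pt "-0.002 0.022 0" --pt "-0.002 0.034 0" --pt "-0.003 0.04 0" --pt "-0.003 0.04 0" --pt "-0.003 0.039 0" --pt "-0.002 0.034 0" --pt "-0.002 0.028 0" --pt "-0.001 0.02 0" --pt "-0.001 0.012 0" --twist '[0,0,0,0,0,0,0,0,0,0]'

```text
time: 18.02
tool_pos: [492.1, -2.9, 112.9]
tcp_rot: [3.142, 0.001, 0.075]
contact_force: [0.1, 0.7, -1.7]
grip_width: 59.7
finger_force: 30.0
```

>>> jog_arm --pt "0 0 0" --pt "0 0 0" --pt "0 0 0" --twist '[0,0,0]'

```text
time: 18.4
tool_pos: [492.5, -0.8, 113.2]
tcp_rot: [-3.142, 0.0, 0.077]
contact_force: [-0.0, 0.6, -1.8]
grip_width: 60.0
finger_force: 30.0
```

```bash
python3 - <<'E'
from h import *
im=bot.capture("scene"); cv2.imwrite("pics/s4.png",cv2.resize(im[80:290,140:420],None,fx=2.5,fy=2.5))
o=bot.get_obs(); print(o["time"],o["tool_pos"],o["tcp_rot"],o["grip_width"],o["contact_force"])
E
```

```text
18.45 [492.49793907  -0.80599521 113.19996507] [-3.14158971e+00  2.54648243e-05  7.70647147e-02] 59.07281021163581 [-0.38598826  0.15810472 -2.04846274]
```

View pics/s4.png

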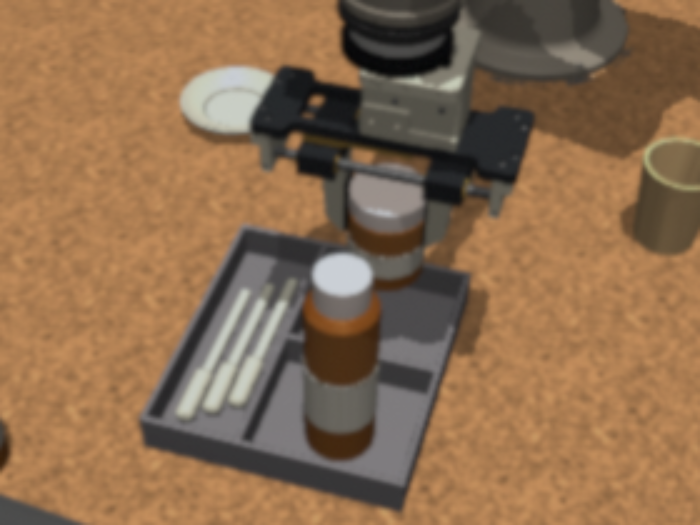

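The jar hangs level over the front bay (lid about (388,195) in the crop), clear of the standing bottle. I'll lower it.

>>> jog_arm --pt "0 0 0.008" --pt "0 0 0.013" --pt "0 0 0.014" --pt "0 0 0.012" --pt "0 0 0.009" --pt "0 0 0.005" --pt "0 0 0.003" --pt "0 0 0.002" --pt "0 0 0.001" --pt "0 0 0" --twist '[0,0,0,0,0,0,0,0,0,0]'

```text
time: 19.7
tool_pos: [492.6, -1.4, 46.3]
tcp_rot: [3.141, -0.0, 0.076]
contact_force: [-0.2, 0.5, -2.2]
grip_width: 59.6
finger_force: 30.0
```

>>> jog_arm --pt "0 0 0.0007" --pt "0 0 0.0007" --pt "0 0 0.0006" --pt "0 0 0" --pt "0 0 0" --twist '[0,0,0,0,0]'

```text
time: 20.32
tool_pos: [492.6, -1.4, 44.2]
tcp_rot: [3.141, -0.0, 0.076]
contact_force: [-0.4, 0.3, -2.0]
grip_width: 59.4
finger_force: 30.0
```

>>> jog_arm --pt "0 0 0.0005" --pt "0 0 0.0005" --pt "0 0 0.0004" --pt "0 0 0" --pt "0 0 0" --twist '[0,0,0,0,0]'

```text
time: 20.95
tool_pos: [492.6, -1.5, 43.4]
tcp_rot: [3.141, -0.0, 0.076]
contact_force: [-2.6, -0.0, 5.6]
grip_width: 59.7
finger_force: 30.0
```

>>> jog_arm --pt "0 0 0" --pt "0 0 0" --pt "0 0 0" --pt "0 0 0" --pt "0 0 0" --twist '[0,0,0,0,0]' --jaw 0.0918

```text
time: 21.58
tool_pos: [492.6, -1.4, 42.8]
tcp_rot: [3.142, 0.0, 0.076]
contact_force: [0.9, -0.1, -0.2]
grip_width: 92.0
finger_force: 0.0
```

>>> jog_arm --pt "0 0 -0.005" --pt "0 0 -0.015" --pt "0 0 -0.025" --pt "0 0 -0.03" --pt "0 0 -0.03" --pt "0 0 -0.03" --pt "0 0 -0.025" --pt "0 0 -0.015" --pt "0 0 -0.005" --pt "0 0 0" --twist '[0,0,0,0,0,0,0,0,0,0]'

```text
time: 22.82
tool_pos: [492.5, -1.4, 223.2]
tcp_rot: [3.141, -0.001, 0.076]
contact_force: [-0.5, 0.7, -0.1]
grip_width: 92.1
finger_force: 0.0
```

```bash
python3 - <<'E'
from h import *
im=bot.capture("scene"); cv2.imwrite("pics/s5.png",cv2.resize(im[80:290,140:420],None,fx=2.5,fy=2.5))
o=bot.get_obs(); print(o["time"],o["tool_pos"],o["grip_width"],o["contact_force"])
E
```

```text
22.875 [492.22219074  -1.37397654 222.60421075] 91.92863498779184 [-0.41198743 -0.28071127 -0.02694851]
```

View pics/s5.png

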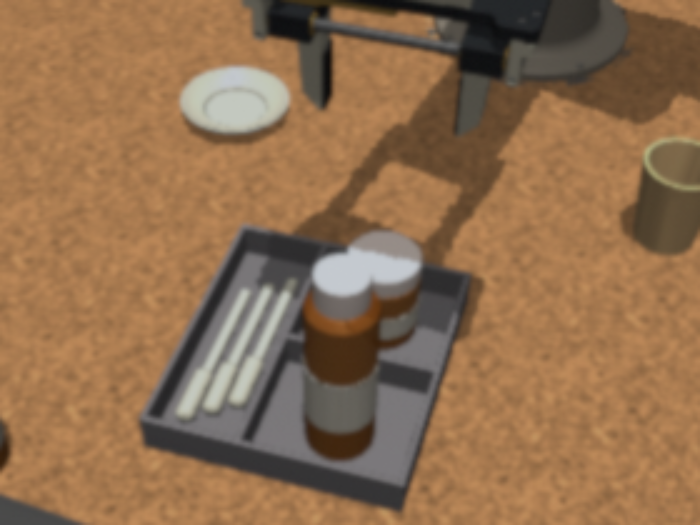

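The bottle (base about (340,440) in the crop) and the jar (lid about (385,262)) both stand upright in their bays. The gripper is clear of both.

```bash
python3 -c "
from plant import bot
print(bot.close_job())"
```

```text
the job is handed in; nothing more can be done
None
```

The tall bottle was placed first in the back compartment and the squat jar second in the front one; both stand upright and released, and I handed the job in at about 23 s.

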